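# Re-rinse a toppled tumbler and stand it back in its row

## Task

One tumbler has toppled out of the drying row and lies on the worktop. Turn it mouth down, press it squarely down on the sprung spider of the glass rinser for a moment to rinse it, then stand it mouth down in the gap between the other tumblers in the drainer lane. Set it down rather than dropping it, and leave the other tumblers standing where they are.

Things in the scene. Friction and masses are not known exactly. Their poses are not given: they have to be found in the camera images.
- fallen_glass: Clear tumbler lying on its side on the worktop, mouth roughly to the right. Slightly tapered, 88 mm long; diameter 66 mm at the mouth, 60 at mid-length, 56 near the rounded base; 0.24 kg. Origin: centre of the mouth; z runs from mouth to base (straight up when it stands mouth down). Lying, its axis is 33 mm up at the mouth, 28 at the base. Solid: fingers cannot enter the mouth.
- row_glass_1: Tumbler standing mouth down in the drainer lane, the one nearest the robot, 70 mm in diameter, 90 mm tall; origin at the centre of its rim, on the lane floor; z up.
- row_glass_2: Tumbler standing mouth down in the lane, 71 mm in diameter at its rim, 88 mm tall; on the robot's side of the gap. Origin as row_glass_1. The gap's middle lies halfway between row_glass_2 and row_glass_3.
- row_glass_3: Tumbler standing mouth down in the lane, 71 mm in diameter at its rim, 82 mm tall; on the far side of the gap, its centre 160 mm from that of row_glass_2. Origin as row_glass_1.
- row_glass_4: Tumbler standing mouth down in the lane, the farthest one, 72 mm in diameter, 85 mm tall; origin as row_glass_1.
- glass_drainer: Fixed single-row glass drainer on the left: steel tray 450 x 112 mm with a wire floor 24 mm above the worktop and one lane between two low rails, 82 mm apart inside, their tops 49 mm above the worktop (25 mm above the lane floor). Origin on the worktop under the middle of the tray; x runs along the lane (roughly away from the robot), y across it, z up.
- glass_rinser: Fixed counter-top glass rinser: square steel drip tray 150 x 150 mm, 20 mm high, with a black six-armed sprung spider in its middle. Origin on the worktop under its centre; z up.
- spider_top (a point): Centre of the flat top of the rinser's spider (arms reach 47 mm from the centre), 34 mm above the worktop when up; moves down with it.
- rinser_spider (a joint): Travel of the spider in m: 0 up, 0.010 fully down. The spring carries the weight of a glass; it starts to yield at about 4 N and takes about 10 N fully down, and springs back when released.

How it is judged:
By the outcome, as a careful person would: the job done as asked, in the order asked, and still so for the second after the job is handed in, with the robot touching nothing.
It also fails if it takes over 56 s, if anything falls off the work surface, if the arm or the gripper's body presses on something with over 40 N, if the wrist force passes 120 N, or if a joint passes its speed limit or range.

## Robot

A 6-joint arm with a two-finger parallel gripper is mounted at the origin on a cart in front of the work surface, level with it; the furniture and walls round the work are solid. World frame = base frame: x ahead of the robot, y to its left, z up, the work surface at z = 0. Lengths are in m, angles in rad, forces in N, time in s.
With the tool pointing down it reaches from about 0.325 to 0.9 m from the base axis. Payload 6.1 kg.
Tool frame: the origin (TCP) lies at the very end of the fingers, on their centre line; the grasp point (between the pads) lies 19 mm behind it (ctrl.tcp_to_grasp is the distance from the TCP to the grasp point, in m); z points along the fingers, y is the direction in which the jaws open and shut (so a half turn about z gives the same grasp; the last joint's range is limited). The gripper opens to 87 mm and grips with 3 to 60 N. Pads are 19 mm wide; open, the fingers measure 117 mm over their backs; the gripper's body (75 mm by 190 mm) begins 51 mm behind the grasp point.
Start: joints at [1.066, 0.22, 1.526, -0, 1.395, -0.126], TCP at [0.231, 0.581, 0.223] pointing down, gripper open.
Joint ranges: [-2.98, 2.98], [-0.91, 2.08], [0.09, 2.57], [-1.24, 4.39], [0.2, 2.65], [-2.68, 2.68]. Speed limits (rad/s): [2.57, 2.57, 3.01, 3.14, 3.14, 3.14].

## Interface

Orientations are given as a unit quaternion [x, y, z, w].
In Python, from bench import readout, read_camera, camera_model, order, ctrl gives the robot as it stands.
- The arm moves only by the tool apply_moves, never from a script. Its argument "moves" is a list of rows, each an object with "claw": the opening, from 0 (shut) to 1 (fully open); "linear": the shift along the tool's x, y, z in units of 40 mm (1.0 is 40 mm), a list of three; "turn": the turn about the tool's z in units of 6 degrees (1.0 is 6 degrees). In form: [{"claw": claw, "linear": [dx, dy, dz], "turn": turn}, ...]. A call has 1 to 8 rows; each row is the pose to reach, as a shift and turn from the pose commanded when the call began, along the tool's axes at that moment; what a row does not reach only later rows make up. A row lasts 1/10 s, in which the tool goes at most 50 mm and 8.59 degrees, less where a joint would pass 70% of its speed; a pose out of reach is approached as far as the arm can. A call with a gripper value outside its range is refused whole. The fingers move at their own pace and stop on an object; "squeeze" is the grip in N (left out, the last holds). Time passes only in rows, so rows that repeat a pose let the fingers close. It gives the time, the measured TCP pose, the force and the opening at its end, in the units of the state.
- readout.read_state(): the state, without advancing time (a new reading comes with each control period).
- read_camera(name): name is "scene" or "top" or "wrist"; returns the picture (384x512x3 uint8, red, green, blue); there is no depth.
- camera_model(name): a dict with "mtx" (3x3 intrinsics, pixels), "world_from_camera" (4x4, takes a point from camera to world coordinates); the wrist camera has in their place "tool_from_camera" (4x4, takes a point from camera to tool coordinates, whose origin is the TCP and whose axes are the flange's). Camera axes: x right, y down, z forward; pixel columns grow to the right and rows downward; lengths in m; the calibration is good to about 2 mm. A picture is of the moment at which its call begins: read the wrist's pose just before it. camera_model takes no time and is no camera call.
- order.job_done(): hands the job in, once; it reports no verdict.
The state is a dict: "clock": time; "q": joint angles; "dq": joint speeds; "joint_torque": joint torques, N m; "position": TCP position; "eef_rot": TCP orientation; "wrist_force": force on the tool from outside, world axes, zero at the start; "wrist_torque": the same for the moment, N m; "gripper_width": finger opening in m.
Only numpy, scipy, OpenCV 4.12 (cv2) and the standard library are available. Lean on these libraries where they do the work, as an engineer would, in place of code of your own. Each camera call takes 0.05 s, during which the arm holds its last target.

## Working session

There is one attempt and no reset: what is moved stays moved. The work goes in short steps, Python scripts to look and compute and a tool call to move; the robot and the scene stay as the last step left them, time stands still between calls to the robot, and variables do not carry over. Pictures are saved under pics/ and viewed, and the job is handed in when it is done.

Besides the shell and the picture viewer there is one more tool, called after "Call:" as name([rows], argument=value, ...), one row to a line, values as JSON. apply_moves: Moves the arm, as the interface text tells. Its arguments: {"type":"object","properties":{"moves":{"type":"array","items":{"type":"object","properties":{"claw":{"type":"number"},"linear":{"type":"array","items":{"type":"number"}},"turn":{"type":"number"}}}},"squeeze":{"type":"number"}},"required":["moves"]}

```bash
ls; mkdir -p pics; python3 - <<'E'
from bench import readout, read_camera, camera_model, order, ctrl
import cv2
s=readout.read_state();print(s);print(ctrl.tcp_to_grasp)
for n in ["scene","top","wrist"]:
    m=camera_model(n);print(n,{k:(v.round(4).tolist() if hasattr(v,'round') else v) for k,v in m.items()})
    cv2.imwrite(f"pics/{n}0.png",read_camera(n)[...,::-1])
E
```

```text
pics
{'clock': 0.0, 'q': array([ 1.06591718e+00,  2.21215138e-01,  1.52760301e+00, -8.77630108e-06,
        1.39468986e+00, -1.26084392e-01]), 'dq': array([-1.33772249e-03, -7.91026014e-04, -4.64211928e-04, -6.34503134e-06,
       -2.60356380e-03, -4.18320279e-04]), 'joint_torque': array([ 5.24324496e-04, -4.94627523e+01, -3.87372530e+01,  6.99309795e-02,
        5.74810489e-02, -1.23197838e-04]), 'position': array([0.23082376, 0.58015429, 0.22144835]), 'eef_rot': array([ 1.88266235e-01,  9.82117563e-01, -9.11754137e-04, -2.93036755e-04]), 'wrist_force': array([ 0.23526429, -0.24329418, -1.21083308]), 'wrist_torque': array([-0.00189308,  0.01705551, -0.05051618]), 'gripper_width': 0.08709570864830334}
0.0187
scene {'mtx': [[460.041, 0.0, 251.4161], [0.0, 460.041, 188.2371], [0.0, 0.0, 1.0]], 'world_from_camera': [[0.769, -0.4243, 0.4781, 0.0814], [-0.6391, -0.5233, 0.5637, -0.4713], [0.011, -0.739, -0.6736, 0.6828], [0.0, 0.0, 0.0, 1.0]]}
top {'mtx': [[372.9584, 0.0, 254.648], [0.0, 372.9584, 191.3505], [0.0, 0.0, 1.0]], 'world_from_camera': [[0.0045, -0.9834, 0.1815, 0.3812], [-0.9993, -0.0112, -0.0362, 0.0688], [0.0377, -0.1812, -0.9827, 0.9128], [0.0, 0.0, 0.0, 1.0]]}
wrist {'mtx': [[339.7161, 0.0, 254.1163], [0.0, 339.7161, 197.8496], [0.0, 0.0, 1.0]], 'tool_from_camera': [[0.0011, -0.9568, -0.2907, 0.0797], [1.0, 0.0009, 0.0009, 0.0004], [-0.0006, -0.2907, 0.9568, -0.1624], [0.0, 0.0, 0.0, 1.0]]}
```

View pics/scene0.png

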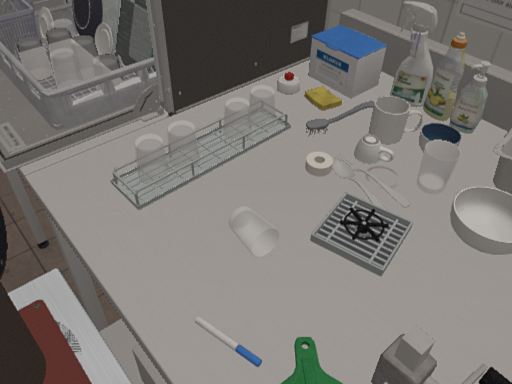

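View pics/top0.png

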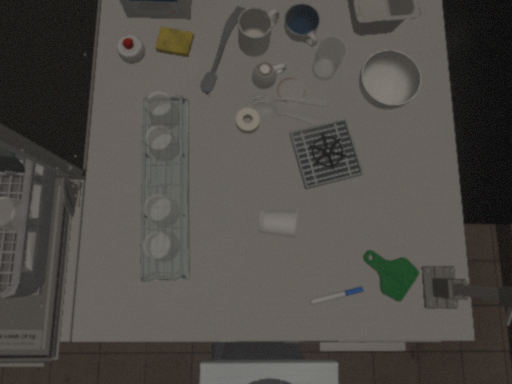

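View pics/wrist0.png

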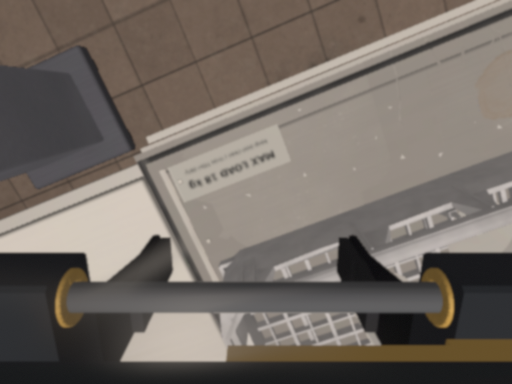

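The fallen tumbler is at top (279,223) and scene (254,231). The rinser spider is at top (327,152) and scene (365,224). The four row tumblers are at top x≈160. Next I'll measure from zoomed crops.

```bash
cat > h.py <<'E'
import numpy as np, cv2
from bench import readout, read_camera, camera_model
from scipy.spatial.transform import Rotation as R
def cam(n, st=None):
    m=camera_model(n);K=np.array(m['mtx'])
    if n!='wrist': T=np.array(m['world_from_camera'])
    else:
        st=st or readout.read_state()
        W=np.eye(4);W[:3,:3]=R.from_quat(st['eef_rot']).as_matrix();W[:3,3]=st['position']
        T=W@np.array(m['tool_from_camera'])
    return K,T
def ray(c,uv):
    K,T=c; d=T[:3,:3]@np.linalg.solve(K,[uv[0],uv[1],1.]); return T[:3,3],d/np.linalg.norm(d)
def plane(c,uv,z):
    o,d=ray(c,uv); return o+d*(z-o[2])/d[2]
def tri(*cu):
    A=np.zeros((3,3));b=np.zeros(3)
    for c,uv in cu:
        o,d=ray(c,uv);P=np.eye(3)-np.outer(d,d);A+=P;b+=P@o
    p=np.linalg.solve(A,b); res=[np.linalg.norm((np.eye(3)-np.outer(ray(c,uv)[1],ray(c,uv)[1]))@(p-ray(c,uv)[0])) for c,uv in cu]
    return p,res
def proj(c,p):
    K,T=c; q=K@(T[:3,:3].T@(np.array(p)-T[:3,3])); return q[:2]/q[2]
def crop(img,x0,y0,x1,y1,s,fn):
    c=cv2.resize(img[y0:y1,x0:x1,::-1],None,fx=s,fy=s,interpolation=cv2.INTER_CUBIC)
    c=cv2.convertScaleAbs(c,alpha=1.5)
    for x in range((x0+9)//10*10,x1,10):
        cv2.line(c,((x-x0)*s,0),((x-x0)*s,6 if x%50 else 14),(0,0,255),1)
        if x%20==0: cv2.putText(c,str(x),((x-x0)*s,24),0,.4,(0,0,255))
    for y in range((y0+9)//10*10,y1,10):
        cv2.line(c,(0,(y-y0)*s),(6,(y-y0)*s),(0,0,255),1)
        if y%20==0: cv2.putText(c,str(y),(8,(y-y0)*s+4),0,.4,(0,0,255))
    cv2.imwrite(fn,c)
E
python3 - <<'E'
from h import *
t=cv2.imread('pics/top0.png')[...,::-1];s=cv2.imread('pics/scene0.png')[...,::-1]
crop(t,240,115,370,250,4,'pics/t1.png')
crop(t,130,85,200,285,3,'pics/t2.png')
crop(s,215,180,415,280,4,'pics/s1.png')
crop(s,110,80,300,200,4,'pics/s2.png')
E
```

```text
(no output)
```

View pics/t1.png

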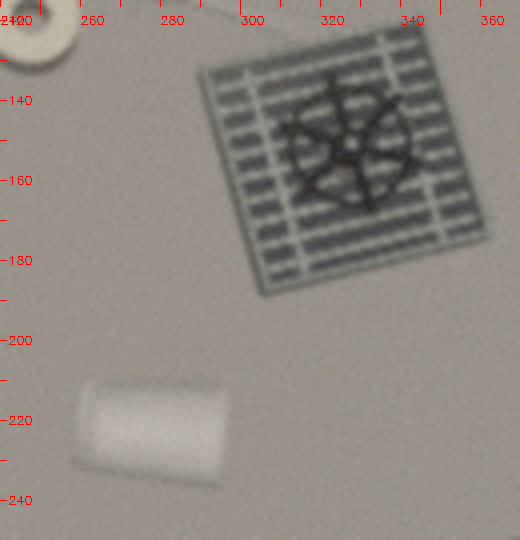

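View pics/t2.png

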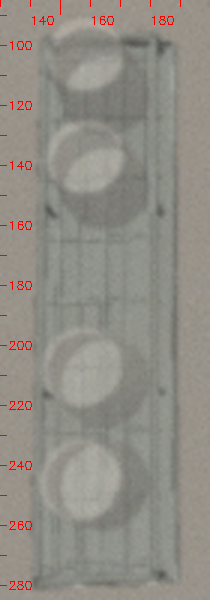

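View pics/s1.png

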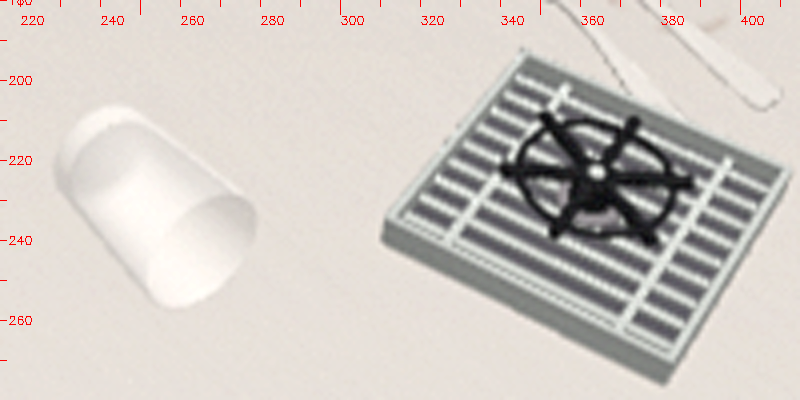

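View pics/s2.png

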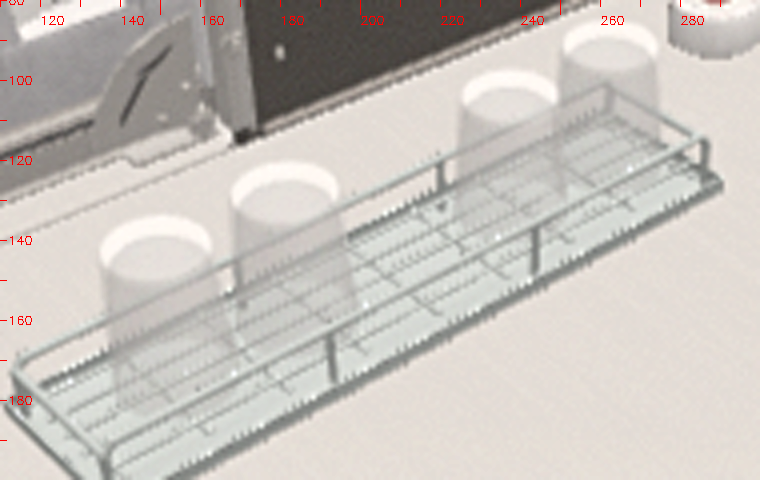

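```bash
python3 - <<'E'
from h import *
T=cam('top');S=cam('scene')
print('spider',tri((T,(328,151.2)),(S,(364.2,223))), plane(T,(328,151.2),.034))
print('mouth',tri((T,(296,224.4)),(S,(265.5,242.5))), plane(T,(296,224.4),.033),plane(S,(265.5,242.5),.033))
print('base',plane(T,(259.8,221),.028))
for n,uv in dict(c1=(142,280),c2=(186,279),c3=(188,97),c4=(144,97)).items(): print(n,plane(T,uv,.02).round(3))
for i,(u,h) in enumerate(zip([(148.8,140.8),(181.3,128.3),(237.5,104.3),(262.5,92)],[.09,.088,.082,.085])):
    p=plane(S,u,.024+h);print(i+1,p.round(3),proj(T,p).round(1))
# floor visible rims in scene
print('grip center',readout.read_state()['position'])
for p in [[.325,.1,.03]]: print(proj(S,p))
# tray corners rinser scene
E
```

```text
spider (array([ 0.64599373, -0.143982  ,  0.03566239]), [np.float64(0.0003856236724525107), np.float64(0.00038562367245243014)]) [ 0.6461673  -0.14413267  0.034     ]
mouth (array([ 0.46475582, -0.06162741,  0.03701827]), [np.float64(0.00010569445310452673), np.float64(0.00010569445310443756)]) [ 0.46504927 -0.06216698  0.033     ] [ 0.46723995 -0.05912358  0.033     ]
base [0.47293034 0.02355677 0.028     ]
c1 [0.335 0.295 0.02 ]
c2 [0.338 0.194 0.02 ]
c3 [0.787 0.206 0.02 ]
c4 [0.785 0.317 0.02 ]
1 [0.414 0.25  0.114] [154.5 244.1]
2 [0.492 0.248 0.112] [157.6 207.4]
3 [0.651 0.255 0.106] [158.7 137.3]
4 [0.729 0.256 0.109] [159.4 103.9]
grip center [0.23092637 0.58025711 0.22165858]
[154.52926971 230.19431264]
```

```bash
cat > go.py <<'E'
import sys
from h import *
# usage: go.py x y z yawdeg(jaw)
def go(x,y,z,yaw=None):
    s=readout.read_state();M=R.from_quat(s['eef_rot']).as_matrix()
    d=M.T@(np.array([x,y,z])-s['position'])
    cy=np.degrees(np.arctan2(M[1,1],M[0,1]))
    t=0 if yaw is None else -((yaw-cy+180)%360-180)
    print('t',round(s['clock'],2),'pos',s['position'].round(4),'yaw',cy.round(1),'tilt',M[:,2].round(3),'w',round(s['gripper_width'],4),'F',s['wrist_force'].round(1))
    print('linear',(d/.04).round(2),'turn',round(t/6,2),'mm',round(np.linalg.norm(d)*1e3))
if __name__=='__main__':
    a=[float(v) for v in sys.argv[1:]];go(*a)
E
python3 go.py .471 .006 .2 -4.7
```

```text
t 0.15 pos [0.2309 0.5803 0.2217] yaw 68.3 tilt [-0.001 -0.001 -1.   ] w 0.0871 F [ 0.1  0.7 -0. ]
linear [-10.89 -11.12   0.56] turn 12.17 mm 623
```

Call:
apply_moves([
  {"claw": 1, "linear": [-0.7, -0.7, 0], "turn": 0.8},
  {"claw": 1, "linear": [-1.4, -1.4, 0], "turn": 1.6},
  {"claw": 1, "linear": [-2.1, -2.1, 0], "turn": 2.4},
  {"claw": 1, "linear": [-2.9, -2.9, 0], "turn": 3.2},
  {"claw": 1, "linear": [-3.7, -3.7, 0], "turn": 4.0},
  {"claw": 1, "linear": [-4.5, -4.5, 0], "turn": 4.8},
  {"claw": 1, "linear": [-5.3, -5.3, 0], "turn": 5.6},
  {"claw": 1, "linear": [-6.1, -6.1, 0], "turn": 6.4},
])

```text
clock: 0.95
position: [0.3678, 0.2621, 0.2225]
eef_rot: [0.502, 0.865, 0.0, 0.0]
wrist_force: [0.1, 0.3, 1.0]
gripper_width: 0.087
```

```bash
python3 go.py .471 .006 .2 -4.7
```

```text
t 0.95 pos [0.3678 0.2621 0.2225] yaw 29.7 tilt [ 0.  0. -1.] w 0.087 F [0.1 0.3 1. ]
linear [-6.84 -0.93  0.56] turn 5.74 mm 277
```

Call:
apply_moves([
  {"claw": 1, "linear": [-0.9, -0.1, 0], "turn": 0.8},
  {"claw": 1, "linear": [-1.8, -0.2, 0.1], "turn": 1.6},
  {"claw": 1, "linear": [-2.8, -0.4, 0.2], "turn": 2.4},
  {"claw": 1, "linear": [-3.8, -0.5, 0.3], "turn": 3.2},
  {"claw": 1, "linear": [-4.8, -0.6, 0.4], "turn": 4.0},
  {"claw": 1, "linear": [-5.8, -0.8, 0.5], "turn": 4.8},
  {"claw": 1, "linear": [-6.8, -0.9, 0.5], "turn": 5.7},
  {"claw": 1, "linear": [-6.8, -0.9, 0.5], "turn": 5.7},
])

```text
clock: 1.75
position: [0.4731, 0.0061, 0.2023]
eef_rot: [0.736, 0.678, -0.0, 0.001]
wrist_force: [-0.7, 0.4, 0.1]
gripper_width: 0.0868
```

```bash
python3 - <<'E'
from h import *
from go import go
go(.471,.006,.2,-4.7)
st=readout.read_state();w=read_camera('wrist');cv2.imwrite('pics/w1raw.png',w[...,::-1])
np.save('st1.npy',[st['position'].tolist()+st['eef_rot'].tolist()])
crop(w,0,0,512,384,1,'pics/w1.png')
E
```

```text
t 1.75 pos [0.4731 0.0061 0.2023] yaw -4.7 tilt [ 0.    -0.002 -1.   ] w 0.0868 F [-0.7  0.4  0.1]
linear [-0.01 -0.05  0.06] turn -0.0 mm 3
```

View pics/w1.png

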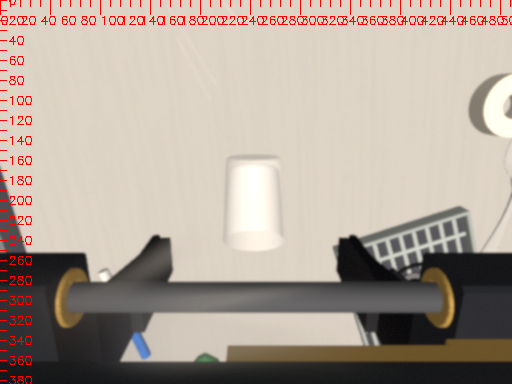

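The wrist picture shows the tumbler at base (254,158) and mouth (254,240), aligned with the tool. Now I'll measure it.

```bash
python3 - <<'E'
from h import *
w=cv2.imread('pics/w1raw.png')[...,::-1]
crop(w,205,140,305,260,5,'pics/w2.png')
a=np.load('st1.npy')[0];C=cam('wrist',dict(position=a[:3],eef_rot=a[3:]))
T=cam('top');S=cam('scene')
for u in [(254.5,158),(254.5,165),(229,160),(280,160),(224,240),(284,240),(254,240)]: print(u,plane(C,u,.03).round(4))
print(tri((C,(254,240)),(T,(296,224.4))),tri((C,(254,240)),(S,(265.5,242.5))))
print(proj(C,[.466,-.061,.033]),proj(C,[.473,.0245,.028]))
E
```

```text
(254.5, 158) [0.4757 0.0259 0.03  ]
(254.5, 165) [0.4751 0.0188 0.03  ]
(229, 160) [0.4502 0.0259 0.03  ]
(280, 160) [0.5008 0.0218 0.03  ]
(224, 240) [ 0.436  -0.0598  0.03  ]
(284, 240) [ 0.5   -0.065  0.03 ]
(254, 240) [ 0.468  -0.0624  0.03  ]
(array([ 0.46681422, -0.0637452 ,  0.02572371]), [np.float64(0.0011673810584155674), np.float64(0.001167381058415559)]) (array([ 0.46744734, -0.06009939,  0.03403288]), [np.float64(0.0008546383812031422), np.float64(0.0008546383812030575)])
[251.99632377 240.10251435] [251.93387279 159.22073306]
```

View pics/w2.png

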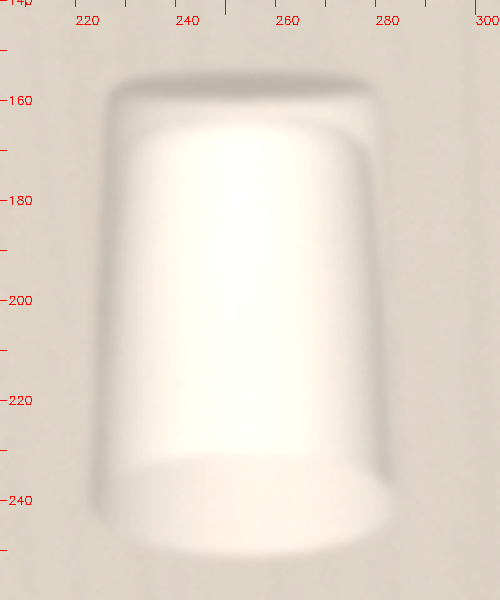

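Call:
apply_moves([
  {"claw": 1, "linear": [0, 0, 1.0]},
  {"claw": 1, "linear": [0, 0, 2.0]},
  {"claw": 1, "linear": [0, 0, 3.0]},
  {"claw": 1, "linear": [0, 0, 3.8]},
  {"claw": 1, "linear": [0, 0, 4.4]},
  {"claw": 1, "linear": [0, 0, 4.75]},
  {"claw": 1, "linear": [0, 0, 4.75]},
  {"claw": 0.8, "linear": [0, 0, 4.75]},
], squeeze=8)

```text
$.moves[0]: bad value
```

Call:
apply_moves([
  {"claw": 0.5, "linear": [0, 0, 0]},
  {"claw": 0.5, "linear": [0, 0, 0]},
  {"claw": 0.5, "linear": [0, 0, 0]},
  {"claw": 0.5, "linear": [0, 0, 0]},
  {"claw": 0.5, "linear": [0, 0, 0]},
  {"claw": 0.5, "linear": [0, 0, 0]},
], squeeze=8)

```text
$.moves[0]: bad value
```

```bash
python3 - <<'E'
from h import *
from go import go
go(.471,.006,.08,-4.7)
w=read_camera('scene');crop(w,150,130,400,310,3,'pics/s3.png')
E
```

```text
t 1.8 pos [0.4722 0.0082 0.2022] yaw -4.5 tilt [-0.001  0.    -1.   ] w 0.087 F [-0.3  1.  -0.5]
linear [-0.06 -0.02  3.06] turn 0.03 mm 122
```

View pics/s3.png

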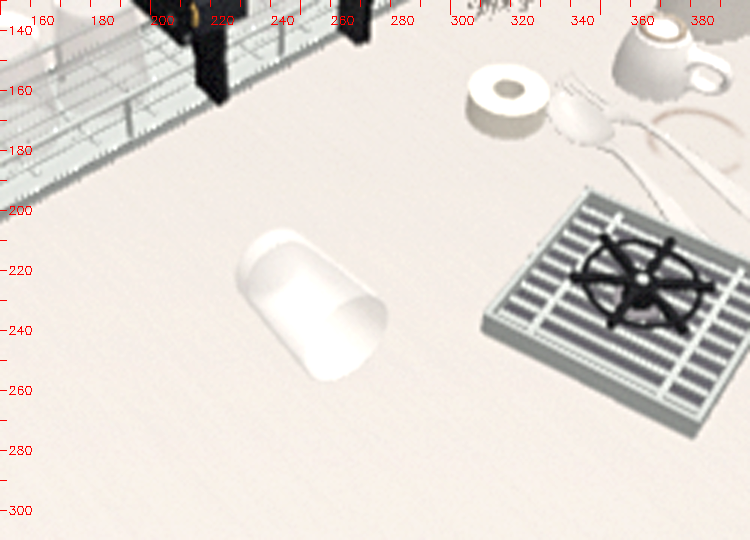

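Both calls were refused because every row needs a turn. The arm is still above the tumbler, which hasn't moved.

Call:
apply_moves([
  {"claw": 1, "linear": [0, 0, 1.0], "turn": 0},
  {"claw": 1, "linear": [0, 0, 2.0], "turn": 0},
  {"claw": 1, "linear": [0, 0, 3.0], "turn": 0},
  {"claw": 1, "linear": [0, 0, 3.8], "turn": 0},
  {"claw": 1, "linear": [0, 0, 4.4], "turn": 0},
  {"claw": 1, "linear": [0, 0, 4.7], "turn": 0},
  {"claw": 1, "linear": [0, 0, 4.7], "turn": 0},
], squeeze=8)

```text
clock: 2.55
position: [0.4702, 0.0113, 0.0131]
eef_rot: [0.732, 0.681, -0.001, -0.001]
wrist_force: [0.0, 0.1, 0.3]
gripper_width: 0.0864
```

Call:
apply_moves([
  {"claw": 0.5, "linear": [0, 0, 0], "turn": 0},
  {"claw": 0.5, "linear": [0, 0, 0], "turn": 0},
  {"claw": 0.5, "linear": [0, 0, 0], "turn": 0},
  {"claw": 0.5, "linear": [0, 0, 0], "turn": 0},
  {"claw": 0.5, "linear": [0, 0, 0], "turn": 0},
], squeeze=8)

```text
clock: 3.05
position: [0.4723, 0.0099, 0.0151]
eef_rot: [0.733, 0.68, 0.0, 0.0]
wrist_force: [0.5, -0.1, 2.6]
gripper_width: 0.0562
```

```bash
python3 - <<'E'
from h import *
from go import go
go(.471,.006,.08,-4.7)
w=read_camera('scene');crop(w,150,130,400,310,3,'pics/s4.png')
E
```

```text
t 3.05 pos [0.4723 0.0099 0.0151] yaw -4.3 tilt [ 0.001 -0.    -1.   ] w 0.0562 F [ 0.5 -0.1  2.6]
linear [-0.1  -0.02 -1.62] turn 0.07 mm 65
```

View pics/s4.png

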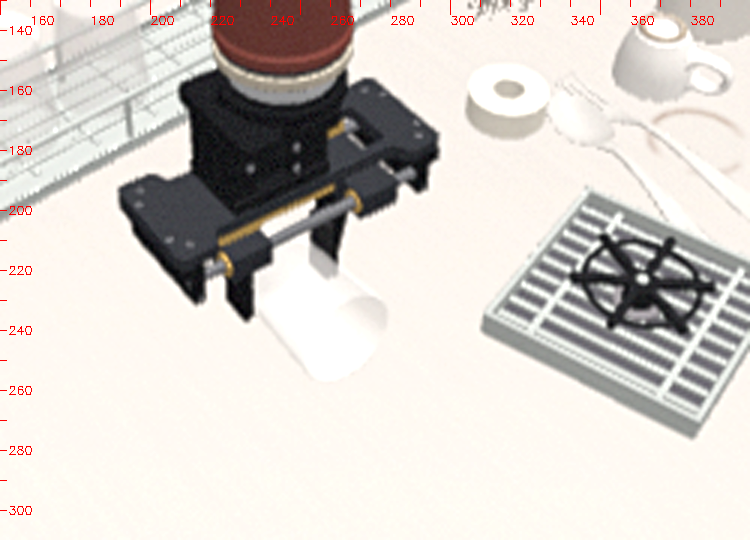

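Call:
apply_moves([
  {"claw": 0.5, "linear": [-0.1, 0, -0.2], "turn": 0},
  {"claw": 0.5, "linear": [-0.2, 0, -0.36], "turn": 0},
  {"claw": 0.5, "linear": [-0.3, 0, -0.51], "turn": 0},
  {"claw": 0.5, "linear": [-0.48, 0, -0.7], "turn": 0},
  {"claw": 0.5, "linear": [-0.68, 0, -0.85], "turn": 0},
  {"claw": 0.5, "linear": [-0.68, 0, -0.85], "turn": 0},
], squeeze=6)

```text
clock: 3.7
position: [0.4708, -0.0184, 0.0498]
eef_rot: [0.734, 0.68, 0.001, 0.001]
wrist_force: [1.0, 0.2, -1.0]
gripper_width: 0.0565
```

```bash
python3 - <<'E'
from h import *
from go import go
go(.471,.006,.08,-4.7)
w=read_camera('scene');crop(w,150,130,400,310,3,'pics/s5.png')
E
```

```text
t 3.7 pos [ 0.4708 -0.0184  0.0498] yaw -4.4 tilt [ 0.002 -0.001 -1.   ] w 0.0565 F [ 1.   0.2 -1. ]
linear [ 0.61 -0.04 -0.76] turn 0.06 mm 39
```

View pics/s5.png

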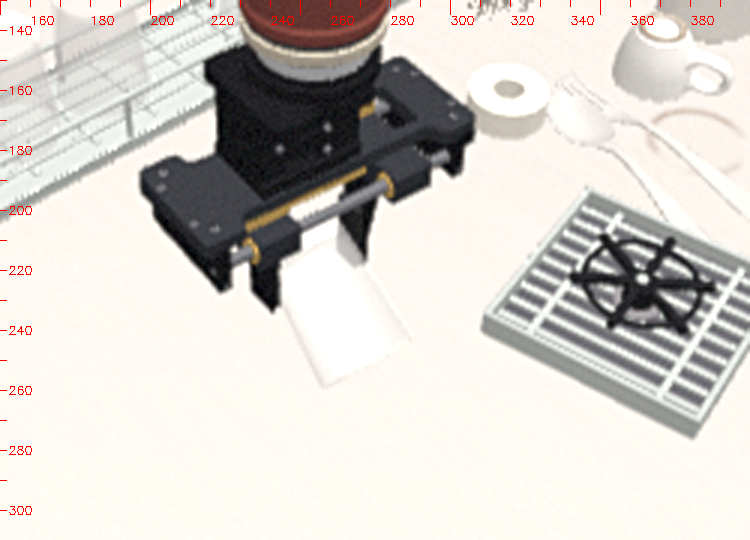

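Scene (345,300 in the crop): the tumbler is tipping as planned, now about 35-40° with the rim edge still on the worktop. I'll continue the arc.

Call:
apply_moves([
  {"claw": 0.5, "linear": [-0.22, 0, -0.13], "turn": 0},
  {"claw": 0.5, "linear": [-0.45, 0, -0.23], "turn": 0},
  {"claw": 0.5, "linear": [-0.7, 0, -0.3], "turn": 0},
  {"claw": 0.5, "linear": [-0.94, 0, -0.34], "turn": 0},
  {"claw": 0.5, "linear": [-1.2, 0, -0.34], "turn": 0},
  {"claw": 0.5, "linear": [-1.44, 0, -0.32], "turn": 0},
  {"claw": 0.5, "linear": [-1.44, 0, -0.32], "turn": 0},
], squeeze=6)

```text
clock: 4.45
position: [0.4653, -0.0758, 0.061]
eef_rot: [0.734, 0.679, -0.0, -0.0]
wrist_force: [0.3, 1.1, -2.9]
gripper_width: 0.056
```

```bash
python3 - <<'E'
from h import *
from go import go
go(.471,.006,.08,-4.7)
w=read_camera('scene');crop(w,150,130,400,310,3,'pics/s6.png')
E
```

```text
t 4.45 pos [ 0.4653 -0.0758  0.061 ] yaw -4.4 tilt [-0. -0. -1.] w 0.056 F [ 0.3  1.1 -2.9]
linear [ 2.05 -0.01 -0.47] turn 0.05 mm 84
```

View pics/s6.png

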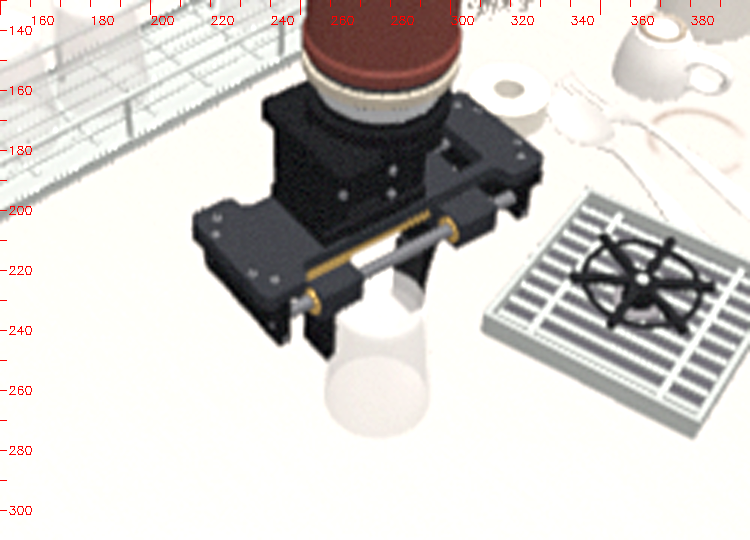

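The tumbler is nearly upright, rim centre around crop (377,400). I'll finish the arc, set it down, then release and regrip.

Call:
apply_moves([
  {"claw": 0.5, "linear": [-0.24, 0, 0.05], "turn": 0},
  {"claw": 0.5, "linear": [-0.4, 0, 0.1], "turn": 0},
  {"claw": 0.5, "linear": [-0.45, 0, 0.15], "turn": 0},
  {"claw": 0.5, "linear": [-0.45, 0, 0.2], "turn": 0},
  {"claw": 0.5, "linear": [-0.45, 0, 0.24], "turn": 0},
  {"claw": 0.5, "linear": [-0.45, 0, 0.24], "turn": 0},
], squeeze=6)

```text
clock: 5.1
position: [0.4673, -0.0924, 0.0539]
eef_rot: [0.733, 0.68, 0.002, 0.002]
wrist_force: [3.1, 5.2, 8.3]
gripper_width: 0.0565
```

```bash
python3 - <<'E'
from h import *
from go import go
go(.471,.006,.08,-4.7)
w=read_camera('scene');crop(w,150,130,400,310,3,'pics/s7.png')
E
```

```text
t 5.1 pos [ 0.4673 -0.0924  0.0539] yaw -4.3 tilt [ 0.006  0.    -1.   ] w 0.0565 F [3.1 5.2 8.3]
linear [ 2.46 -0.09 -0.65] turn 0.06 mm 102
```

View pics/s7.png

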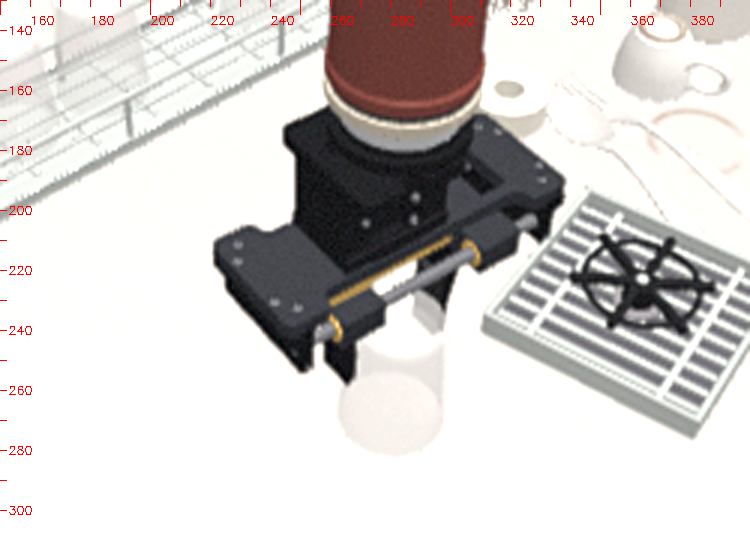

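Call:
apply_moves([
  {"claw": 0.5, "linear": [0, 0, -0.08], "turn": 0},
  {"claw": 0.5, "linear": [0, 0, -0.08], "turn": 0},
  {"claw": 0.9, "linear": [0, 0, -0.08], "turn": 0},
  {"claw": 0.9, "linear": [0, 0, -0.08], "turn": 0},
  {"claw": 0.9, "linear": [0, 0, -0.08], "turn": 0},
  {"claw": 0.9, "linear": [0, 0, -0.08], "turn": 0},
])

```text
clock: 5.75
position: [0.464, -0.0926, 0.0547]
eef_rot: [0.733, 0.68, -0.0, -0.0]
wrist_force: [0.3, -0.2, 0.4]
gripper_width: 0.076
```

```bash
python3 - <<'E'
from h import *
from go import go
go(.471,.006,.08,-4.7)
st=readout.read_state()
w=read_camera('wrist');crop(w,130,130,380,384,2,'pics/w8.png')
t=read_camera('scene');crop(t,200,130,400,310,3,'pics/t8.png')
C=cam('wrist',st)
p=st['position'].copy();x=R.from_quat(st['eef_rot']).as_matrix()[:,0]
for z in (0,.088): print([proj(C,[*(p+x*k)[:2],z]).round(0).tolist() for k in (-.03,0,.03)])
E
```

```text
t 5.75 pos [ 0.464  -0.0926  0.0547] yaw -4.3 tilt [-0.001 -0.    -1.   ] w 0.076 F [ 0.3 -0.2  0.4]
linear [ 2.47 -0.01 -0.63] turn 0.07 mm 102
[[253.0, 258.0], [253.0, 218.0], [253.0, 175.0]]
[[253.0, 347.0], [253.0, 289.0], [253.0, 224.0]]
```

View pics/w8.png

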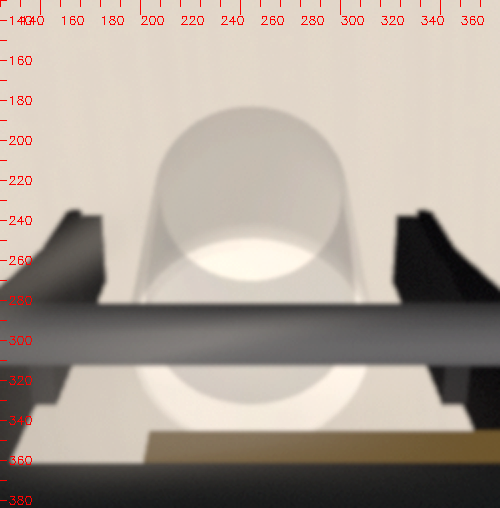

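View pics/t8.png

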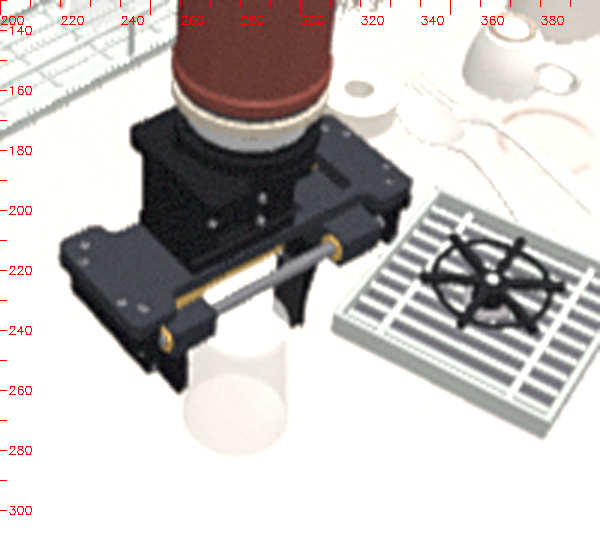

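Upright and mouth down. The rim circle spans wrist rows 183 to 270, so the glass centre is about 7 mm toward tool −x. I'll recentre, drop 10 mm and grip firmly.

Call:
apply_moves([
  {"claw": 0.9, "linear": [-0.17, 0, 0], "turn": 0},
  {"claw": 0.9, "linear": [-0.17, 0, 0.25], "turn": 0},
  {"claw": 0.9, "linear": [-0.17, 0, 0.25], "turn": 0},
  {"claw": 0.5, "linear": [-0.17, 0, 0.25], "turn": 0},
  {"claw": 0.5, "linear": [-0.17, 0, 0.25], "turn": 0},
  {"claw": 0.5, "linear": [-0.17, 0, 0.25], "turn": 0},
  {"claw": 0.5, "linear": [-0.17, 0, 0.25], "turn": 0},
  {"claw": 0.5, "linear": [-0.17, 0, 0.25], "turn": 0},
], squeeze=40)

```text
clock: 6.65
position: [0.464, -0.0993, 0.0451]
eef_rot: [0.733, 0.68, 0.0, 0.0]
wrist_force: [1.6, 0.2, -0.1]
gripper_width: 0.0578
```

```bash
python3 - <<'E'
from h import *
from go import go
go(.646,-.144,.12,-4.3)
E
```

```text
t 6.65 pos [ 0.464  -0.0993  0.0451] yaw -4.3 tilt [ 0.001 -0.    -1.   ] w 0.0578 F [ 1.6  0.2 -0.1]
linear [-0.77  4.62 -1.87] turn 0.0 mm 202
```

Call:
apply_moves([
  {"claw": 0.5, "linear": [0, 0, -0.5], "turn": 0},
  {"claw": 0.5, "linear": [0, 0, -1.2], "turn": 0},
  {"claw": 0.5, "linear": [-0.1, 0.6, -1.9], "turn": 0},
  {"claw": 0.5, "linear": [-0.3, 1.5, -1.9], "turn": 0},
  {"claw": 0.5, "linear": [-0.45, 2.5, -1.9], "turn": 0},
  {"claw": 0.5, "linear": [-0.6, 3.4, -1.9], "turn": 0},
  {"claw": 0.5, "linear": [-0.7, 4.2, -1.9], "turn": 0},
  {"claw": 0.5, "linear": [-0.77, 4.6, -1.9], "turn": 0},
])

```text
clock: 7.45
position: [0.6467, -0.1442, 0.1202]
eef_rot: [0.733, 0.68, 0.0, 0.0]
wrist_force: [-0.3, -0.1, -1.5]
gripper_width: 0.0577
```

Call:
apply_moves([
  {"claw": 0.5, "linear": [0, 0, 0], "turn": 0},
  {"claw": 0.5, "linear": [0, 0, 0], "turn": 0},
])

```text
clock: 7.65
position: [0.6439, -0.1434, 0.1198]
eef_rot: [0.733, 0.68, -0.001, -0.001]
wrist_force: [-0.5, -0.6, -1.5]
gripper_width: 0.0576
```

```bash
python3 - <<'E'
from h import *
from go import go
go(.646,-.144,.079,-4.3)
w=read_camera('wrist');crop(w,130,130,380,384,2,'pics/w9.png');cv2.imwrite('pics/w9raw.png',w[...,::-1])
t=read_camera('scene');crop(t,250,80,450,290,3,'pics/s9.png');cv2.imwrite('pics/s9raw.png',t[...,::-1])
t=read_camera('top');crop(t,260,90,400,230,4,'pics/t9.png')
E
```

```text
t 7.65 pos [ 0.6439 -0.1434  0.1198] yaw -4.3 tilt [-0.002  0.001 -1.   ] w 0.0576 F [-0.5 -0.6 -1.5]
linear [-0.01  0.06  1.02] turn 0.0 mm 41
```

View pics/w9.png

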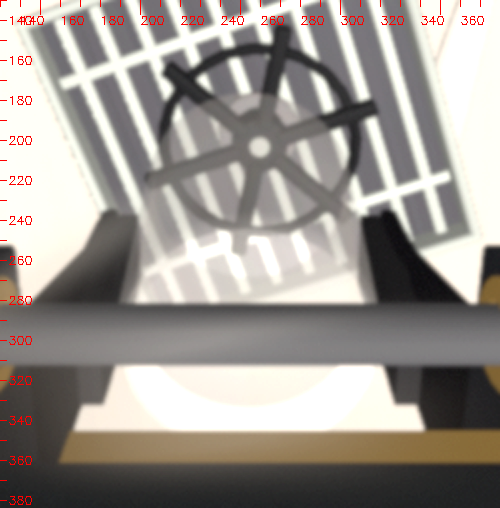

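View pics/s9.png

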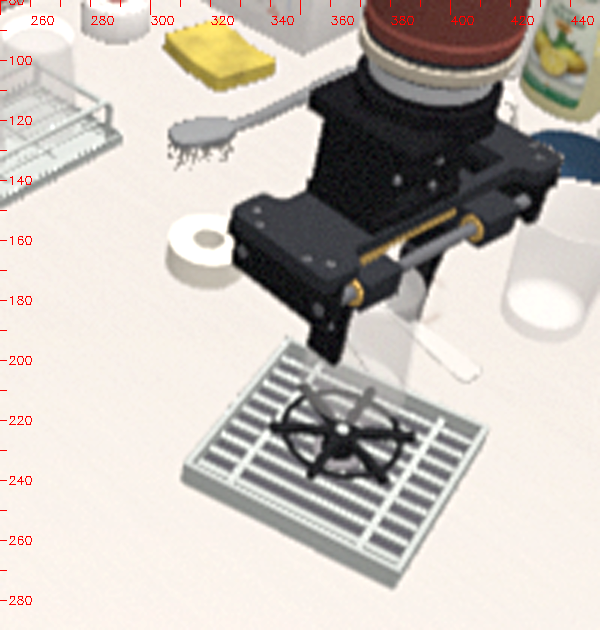

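```bash
python3 - <<'E'
from h import *
st=readout.read_state()
C=cam('wrist',st);S=cam('scene')
print(plane(C,(260,203.5),.034),tri((C,(260,203.5)),(S,(363.9,222.8))),tri((C,(260,203.5)),(cam('top'),(328,151.2))))
p=st['position'];M=R.from_quat(st['eef_rot']).as_matrix()
# rim circle prediction if centred at TCP, rim at TCP z-.045
for d in (-.005,0,.005):
    print(d,[proj(C,p+M@[d+k,l,.045]).round(1).tolist() for k,l in ((.033,0),(-.033,0),(0,.033),(0,-.033))])
E
```

```text
[ 0.64874858 -0.14349635  0.034     ] (array([ 0.6483224 , -0.14297967,  0.03405082]), [np.float64(0.000640039084774359), np.float64(0.0006400390847742607)]) (array([ 0.64868449, -0.14616523,  0.02566704]), [np.float64(1.3679304546033019e-05), np.float64(1.3679304546063448e-05)])
-0.005 [[253.2, 181.8], [253.2, 275.3], [303.4, 230.6], [203.0, 230.5]]
0 [[253.2, 174.1], [253.2, 268.7], [303.8, 223.5], [202.7, 223.4]]
0.005 [[253.2, 166.2], [253.2, 262.1], [304.1, 216.3], [202.3, 216.2]]
```

View pics/t9.png

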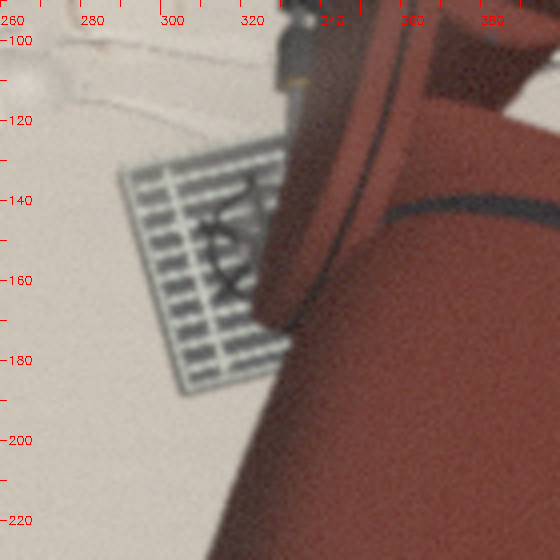

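The spider centre is confirmed at about (0.6475, -0.144), z 0.034, and the glass is upright in the grip. Now pressing.

Call:
apply_moves([
  {"claw": 0.5, "linear": [0.05, 0.06, 0.4], "turn": 0},
  {"claw": 0.5, "linear": [0.05, 0.06, 0.8], "turn": 0},
  {"claw": 0.5, "linear": [0.05, 0.06, 0.95], "turn": 0},
  {"claw": 0.5, "linear": [0.05, 0.06, 1.05], "turn": 0},
  {"claw": 0.5, "linear": [0.05, 0.06, 1.12], "turn": 0},
  {"claw": 0.5, "linear": [0.05, 0.06, 1.18], "turn": 0},
], squeeze=50)

```text
clock: 8.4
position: [0.6475, -0.142, 0.0743]
eef_rot: [0.733, 0.68, -0.0, -0.0]
wrist_force: [-3.7, 1.6, 4.6]
gripper_width: 0.0572
```

Call:
apply_moves([
  {"claw": 0.5, "linear": [0, 0, 0.04], "turn": 0},
  {"claw": 0.5, "linear": [0, 0, 0.07], "turn": 0},
  {"claw": 0.5, "linear": [0, 0, 0.1], "turn": 0},
  {"claw": 0.5, "linear": [0, 0, 0.1], "turn": 0},
])

```text
clock: 8.8
position: [0.6475, -0.142, 0.0706]
eef_rot: [0.733, 0.68, 0.0, 0.0]
wrist_force: [-5.1, 1.7, 7.5]
gripper_width: 0.0573
```

```bash
python3 - <<'E'
from h import *
from go import go
go(.6475,-.144,.069,-4.3)
t=read_camera('scene');crop(t,290,130,430,270,4,'pics/s10.png')
go(.6475,-.144,.069,-4.3)
E
```

```text
t 8.8 pos [ 0.6475 -0.142   0.0706] yaw -4.3 tilt [ 0. -0. -1.] w 0.0573 F [-5.1  1.7  7.5]
linear [-0.05  0.    0.04] turn -0.0 mm 3
t 8.85 pos [ 0.6476 -0.1421  0.0707] yaw -4.3 tilt [ 0. -0. -1.] w 0.0575 F [-5.4  1.2  7.1]
linear [-0.05  0.    0.04] turn 0.0 mm 3
```

View pics/s10.png

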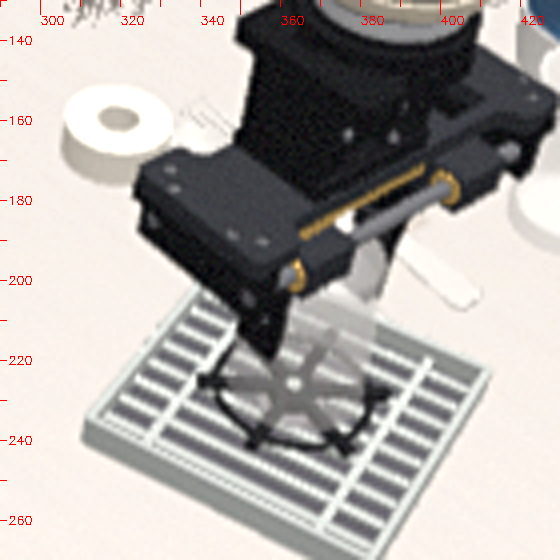

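The glass is on the spider, centred, and pressing at about 9–10 N with roughly 8 mm of travel. I'll push the rest of the way, hold, then lift.

Call:
apply_moves([
  {"claw": 0.5, "linear": [0, 0, 0.05], "turn": 0},
  {"claw": 0.5, "linear": [0, 0, 0.09], "turn": 0},
  {"claw": 0.5, "linear": [0, 0, 0.09], "turn": 0},
  {"claw": 0.5, "linear": [0, 0, 0.09], "turn": 0},
  {"claw": 0.5, "linear": [0, 0, 0.09], "turn": 0},
  {"claw": 0.5, "linear": [0, 0, 0.09], "turn": 0},
  {"claw": 0.5, "linear": [0, 0, 0.09], "turn": 0},
])

```text
clock: 9.55
position: [0.6479, -0.1422, 0.069]
eef_rot: [0.733, 0.68, 0.0, 0.0]
wrist_force: [-9.5, 3.4, 14.8]
gripper_width: 0.0576
```

```bash
python3 - <<'E'
from h import *
from go import go
go(.6475,-.144,.069,-4.3)
t=read_camera('scene');crop(t,290,130,430,270,4,'pics/s11.png')
c=(cam('scene'))
print(proj(c,[.6475,-.144,.034]),proj(c,[.6475,-.144,.024]))
E
```

```text
t 9.55 pos [ 0.6479 -0.1422  0.069 ] yaw -4.3 tilt [ 0.001 -0.001 -1.   ] w 0.0576 F [-9.5  3.4 14.8]
linear [-0.05 -0.01 -0.  ] turn 0.0 mm 2
[364.36633407 223.29099672] [363.4638097 226.8106104]
```

View pics/s11.png

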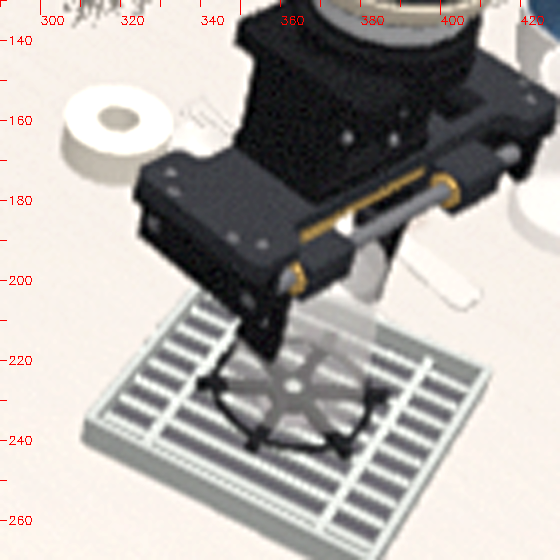

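Spider is fully down: its centre moved to (363,226.5), as predicted for 10 mm of travel. Lifting now.

Call:
apply_moves([
  {"claw": 0.5, "linear": [0, 0, -0.1], "turn": 0},
  {"claw": 0.5, "linear": [0, 0, -0.3], "turn": 0},
  {"claw": 0.5, "linear": [0, 0, -0.8], "turn": 0},
  {"claw": 0.5, "linear": [0, 0, -1.4], "turn": 0},
  {"claw": 0.5, "linear": [0, 0, -2.0], "turn": 0},
  {"claw": 0.5, "linear": [0, 0, -2.6], "turn": 0},
  {"claw": 0.5, "linear": [0, 0, -3.2], "turn": 0},
  {"claw": 0.5, "linear": [0, 0, -3.2], "turn": 0},
])

```text
clock: 10.4
position: [0.6505, -0.1431, 0.1988]
eef_rot: [0.733, 0.68, 0.002, 0.004]
wrist_force: [0.4, -0.5, -0.6]
gripper_width: 0.0579
```

```bash
python3 - <<'E'
from h import *
from go import go
print(readout.read_state()['q'].round(2))
go(.572,.2515,.195,92.1)
t=read_camera('scene');crop(t,250,70,450,270,3,'pics/s12.png')
E
```

```text
[-0.33  0.33  1.44  0.    1.36 -0.26]
t 10.4 pos [ 0.6505 -0.1431  0.1988] yaw -4.3 tilt [ 0.009 -0.003 -1.   ] w 0.0579 F [ 0.4 -0.5 -0.6]
linear [ 9.69 -2.7   0.05] turn -16.07 mm 402
```

View pics/s12.png

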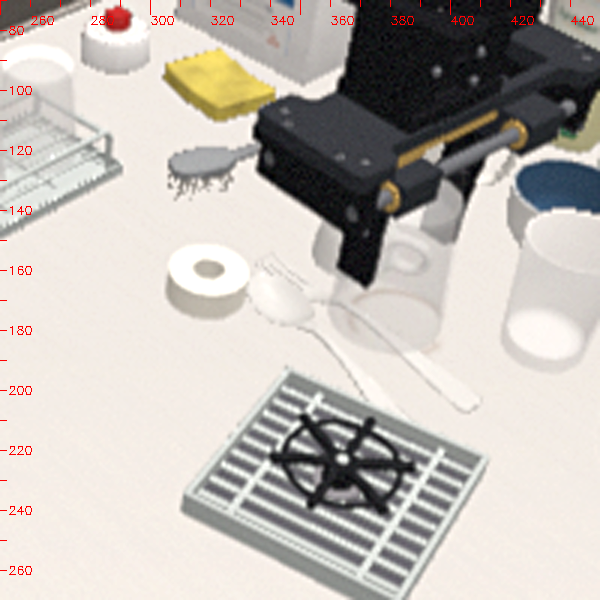

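Call:
apply_moves([
  {"claw": 0.5, "linear": [0.5, -0.1, 0], "turn": -0.8},
  {"claw": 0.5, "linear": [1.2, -0.3, 0], "turn": -2.0},
  {"claw": 0.5, "linear": [2.0, -0.5, 0], "turn": -3.2},
  {"claw": 0.5, "linear": [2.8, -0.8, 0], "turn": -4.4},
  {"claw": 0.5, "linear": [3.6, -1.0, 0], "turn": -5.6},
  {"claw": 0.5, "linear": [4.4, -1.2, 0], "turn": -6.8},
  {"claw": 0.5, "linear": [5.2, -1.4, 0], "turn": -8.0},
  {"claw": 0.5, "linear": [6.0, -1.6, 0], "turn": -9.0},
])

```text
clock: 11.25
position: [0.6004, 0.1033, 0.1916]
eef_rot: [0.342, 0.94, -0.0, -0.001]
wrist_force: [-0.0, -0.0, -1.3]
gripper_width: 0.0573
```

```bash
python3 go.py .572 .2515 .195 92.1
```

```text
t 11.25 pos [0.6004 0.1033 0.1916] yaw 50.0 tilt [-0.002 -0.    -1.   ] w 0.0573 F [-0.  -0.  -1.3]
linear [ 2.93  2.38 -0.08] turn -7.02 mm 151
```

Call:
apply_moves([
  {"claw": 0.5, "linear": [0.4, 0.3, 0], "turn": -1.0},
  {"claw": 0.5, "linear": [0.9, 0.7, -0.1], "turn": -2.2},
  {"claw": 0.5, "linear": [1.5, 1.2, -0.1], "turn": -3.4},
  {"claw": 0.5, "linear": [2.0, 1.6, -0.1], "turn": -4.6},
  {"claw": 0.5, "linear": [2.5, 2.0, -0.1], "turn": -5.8},
  {"claw": 0.5, "linear": [2.9, 2.4, -0.1], "turn": -7.0},
  {"claw": 0.5, "linear": [2.9, 2.4, -0.1], "turn": -7.0},
  {"claw": 0.5, "linear": [2.9, 2.4, -0.1], "turn": -7.0},
])

```text
clock: 12.05
position: [0.5745, 0.2503, 0.196]
eef_rot: [-0.014, 1.0, -0.001, -0.001]
wrist_force: [0.5, -0.5, -1.8]
gripper_width: 0.0574
```

```bash
python3 - <<'E'
from h import *
from go import go
go(.572,.2515,.195,92.1)
st=readout.read_state();np.save('st13.npy',st['position'].tolist()+st['eef_rot'].tolist())
w=read_camera('wrist');crop(w,0,0,512,384,1,'pics/w13.png');cv2.imwrite('pics/w13raw.png',w[...,::-1])
t=read_camera('scene');crop(t,100,20,340,200,3,'pics/s13.png');cv2.imwrite('pics/s13raw.png',t[...,::-1])
t=read_camera('top');crop(t,120,80,270,290,3,'pics/t13.png');cv2.imwrite('pics/t13raw.png',t[...,::-1])
E
```

```text
t 12.05 pos [0.5745 0.2503 0.196 ] yaw 91.7 tilt [-0.002 -0.001 -1.   ] w 0.0574 F [ 0.5 -0.5 -1.8]
linear [0.06 0.03 0.03] turn -0.07 mm 3
```

View pics/w13.png

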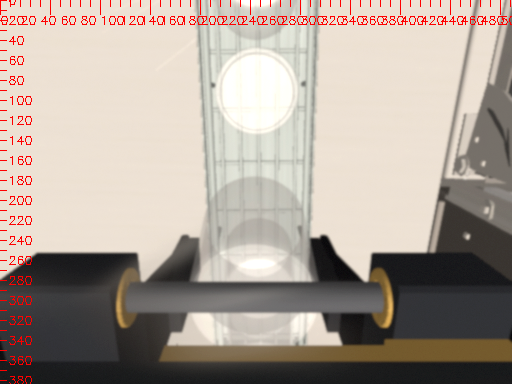

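View pics/s13.png

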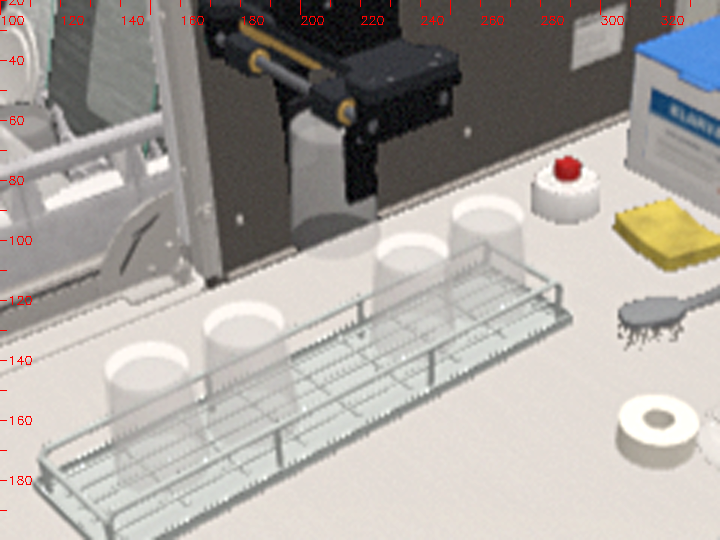

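View pics/t13.png

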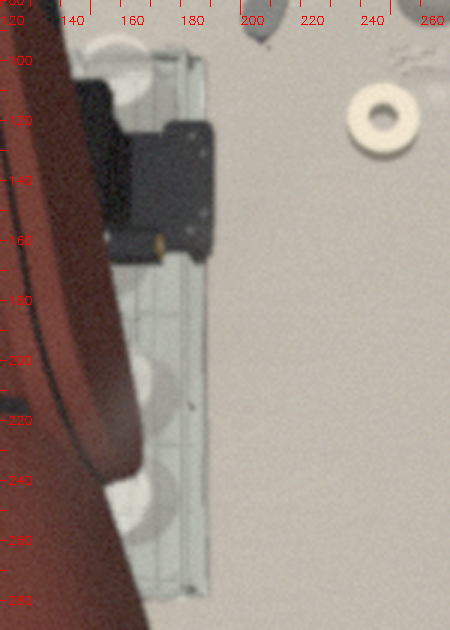

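```bash
python3 - <<'E'
from h import *
a=np.load('st13.npy');C=cam('wrist',dict(position=a[:3],eef_rot=a[3:]));S=cam('scene')
w=cv2.imread('pics/w13raw.png');g=cv2.cvtColor(w,cv2.COLOR_BGR2GRAY)
m=(g[30:150,205:310]>228).astype(np.uint8)
cs,_=cv2.findContours(m,cv2.RETR_EXTERNAL,cv2.CHAIN_APPROX_NONE)
c=max(cs,key=cv2.contourArea);e=cv2.fitEllipse(cv2.convexHull(c));u=(e[0][0]+205,e[0][1]+30);print(u,e[1])
p=plane(C,u,.112);print('row2',p.round(4),tri((C,u),(S,(181.3,127.5))))
ma=a
# rails/lane edges at top z .049: rows at y=40,120,160 -- profile
s=readout.read_state();
for y in (120,150,165):
    r=g[y].astype(int);print(y,r[196:216].tolist(),r[298:324].tolist())
crop(cv2.imread('pics/w13raw.png')[...,::-1],180,0,330,190,4,'pics/w13c.png')
crop(cv2.imread('pics/s13raw.png')[...,::-1],120,70,280,200,5,'pics/s13c.png')
E
```

```text
Traceback (most recent call last):
ValueError: max() iterable argument is empty
```

```bash
python3 - <<'E'
from h import *
crop(cv2.imread('pics/w13raw.png')[...,::-1],180,0,330,140,4,'pics/w13c.png')
crop(cv2.imread('pics/s13raw.png')[...,::-1],120,70,280,200,5,'pics/s13c.png')
a=np.load('st13.npy');C=cam('wrist',dict(position=a[:3],eef_rot=a[3:]));S=cam('scene')
w=cv2.imread('pics/w13raw.png');g=cv2.cvtColor(w,cv2.COLOR_BGR2GRAY)
print(g[92,200:315].tolist())
t,m=cv2.threshold(g[30:150,212:302],0,1,cv2.THRESH_OTSU);print(t)
cs,_=cv2.findContours(m,cv2.RETR_EXTERNAL,cv2.CHAIN_APPROX_NONE)
c=max(cs,key=cv2.contourArea);e=cv2.fitEllipse(cv2.convexHull(c));u=(e[0][0]+212,e[0][1]+30);print(u,e[1])
p=plane(C,u,.112);print('row2',p.round(4),tri((C,u),(S,(181.3,127.5))))
E
```

```text
[132, 117, 106, 119, 132, 135, 138, 144, 143, 135, 124, 123, 136, 149, 152, 155, 161, 165, 164, 158, 152, 153, 164, 172, 176, 176, 176, 177, 178, 177, 177, 176, 176, 176, 176, 174, 171, 170, 172, 172, 169, 171, 175, 177, 177, 177, 176, 177, 178, 179, 178, 177, 177, 177, 176, 172, 169, 171, 172, 169, 169, 174, 177, 177, 177, 176, 177, 177, 178, 177, 178, 178, 178, 177, 175, 173, 172, 172, 170, 170, 175, 176, 177, 177, 176, 177, 176, 175, 176, 176, 175, 172, 162, 153, 155, 162, 162, 154, 145, 145, 149, 149, 148, 146, 138, 128, 127, 135, 142, 143, 136, 125, 114, 106, 114]
157.0
(256.31528091430664, 90.71993255615234) (80.70579528808594, 85.42469024658203)
row2 [0.4921 0.2497 0.112 ] (array([0.49247056, 0.24949109, 0.11265035]), [np.float64(0.00038129420267614373), np.float64(0.000381294202675982)])
```

View pics/w13c.png

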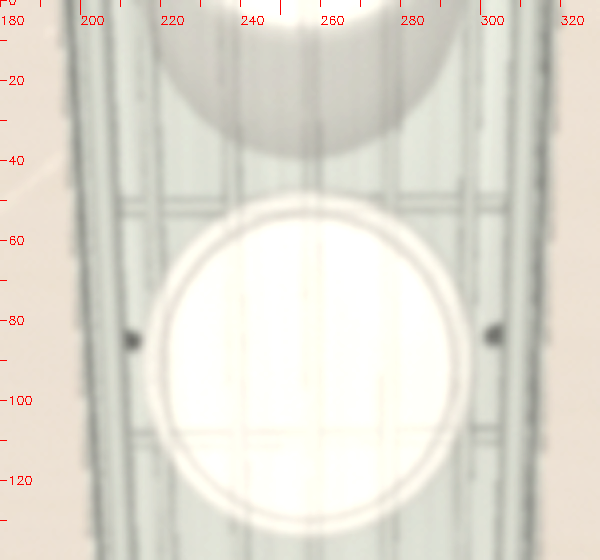

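View pics/s13c.png

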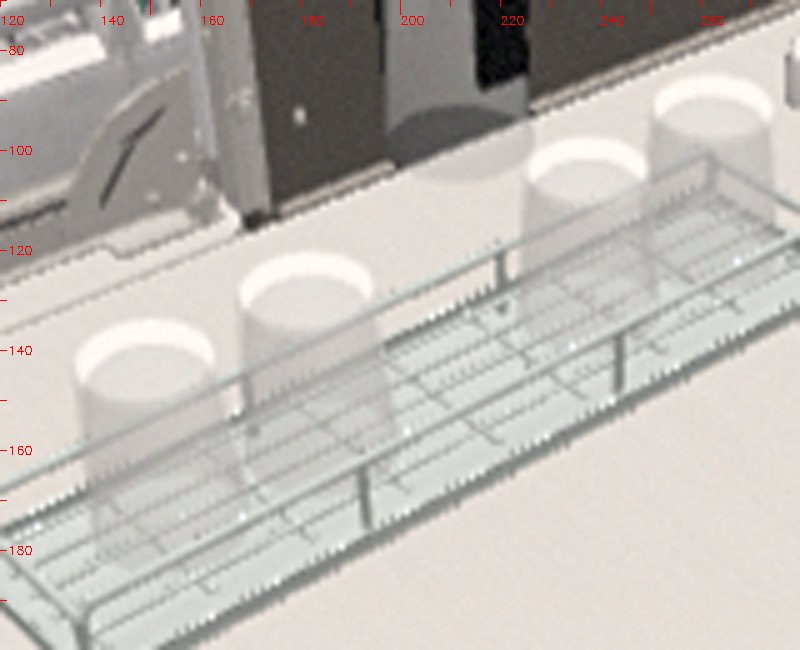

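Row 2 is triangulated at (0.492, 0.2495, 0.1127), so the gap middle is about (0.572, 0.2525). I'll lower part way between the neighbours, staying above the rails, and check.

Call:
apply_moves([
  {"claw": 0.5, "linear": [0.07, 0.04, 0], "turn": 0},
  {"claw": 0.5, "linear": [0.07, 0.04, 0.3], "turn": 0},
  {"claw": 0.5, "linear": [0.07, 0.04, 0.8], "turn": 0},
  {"claw": 0.5, "linear": [0.07, 0.04, 1.3], "turn": 0},
  {"claw": 0.5, "linear": [0.07, 0.04, 1.8], "turn": 0},
  {"claw": 0.5, "linear": [0.07, 0.04, 2.1], "turn": 0},
  {"claw": 0.5, "linear": [0.07, 0.04, 2.3], "turn": 0},
  {"claw": 0.5, "linear": [0.07, 0.04, 2.3], "turn": 0},
])

```text
clock: 13.0
position: [0.5716, 0.2515, 0.1047]
eef_rot: [-0.015, 1.0, -0.0, -0.001]
wrist_force: [-0.8, 0.5, -2.1]
gripper_width: 0.0573
```

```bash
python3 - <<'E'
from h import *
from go import go
go(.570,.2525,.07,92.1)
w=read_camera('wrist');crop(w,100,60,400,384,2,'pics/w14.png')
go(.570,.2525,.07,92.1)
t=read_camera('scene');crop(t,120,60,290,200,4,'pics/s14.png')
go(.570,.2525,.07,92.1)
E
```

```text
t 13.0 pos [0.5716 0.2515 0.1047] yaw 91.7 tilt [-0.002 -0.001 -1.   ] w 0.0573 F [-0.8  0.5 -2.1]
linear [0.04 0.03 0.87] turn -0.07 mm 35
t 13.05 pos [0.5724 0.2518 0.1059] yaw 91.7 tilt [-0. -0. -1.] w 0.0578 F [ 0.1  0.3 -2. ]
linear [0.06 0.02 0.9 ] turn -0.07 mm 36
t 13.1 pos [0.5729 0.252  0.1068] yaw 91.7 tilt [ 0.001  0.    -1.   ] w 0.057 F [ 0.5 -0.2 -1. ]
linear [0.07 0.01 0.92] turn -0.07 mm 37
```

View pics/w14.png

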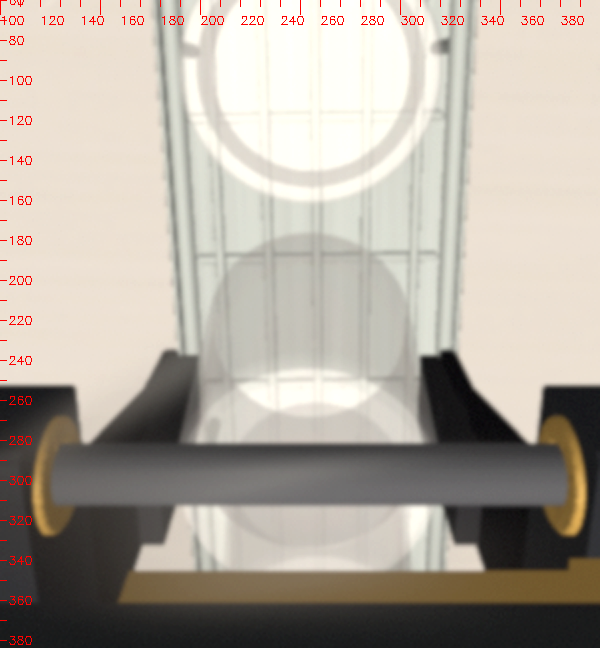

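View pics/s14.png

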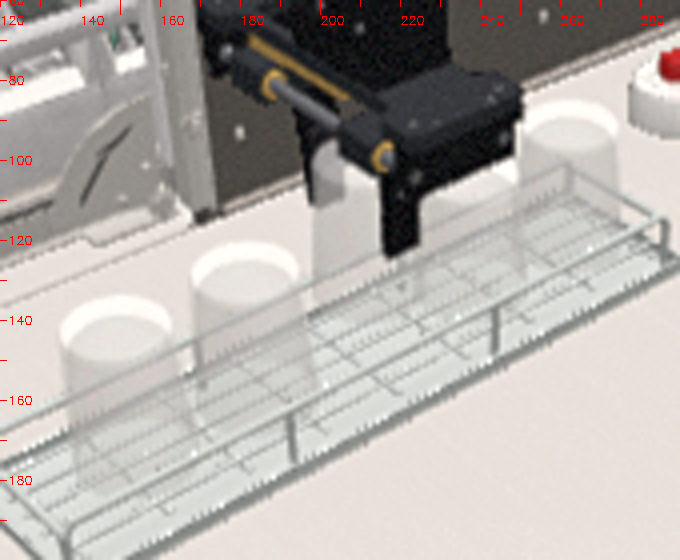

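Both gaps are clear and the glass is about 2 mm right of centre. I'll nudge it and lower gently.

Call:
apply_moves([
  {"claw": 0.5, "linear": [0.04, 0.04, 0], "turn": 0},
  {"claw": 0.5, "linear": [0.04, 0.04, 0.2], "turn": 0},
  {"claw": 0.5, "linear": [0.04, 0.04, 0.45], "turn": 0},
  {"claw": 0.5, "linear": [0.04, 0.04, 0.65], "turn": 0},
  {"claw": 0.5, "linear": [0.04, 0.04, 0.75], "turn": 0},
  {"claw": 0.5, "linear": [0.04, 0.04, 0.8], "turn": 0},
  {"claw": 0.5, "linear": [0.04, 0.04, 0.83], "turn": 0},
  {"claw": 0.5, "linear": [0.04, 0.04, 0.83], "turn": 0},
])

```text
clock: 13.9
position: [0.5709, 0.2535, 0.0729]
eef_rot: [-0.015, 1.0, 0.0, 0.0]
wrist_force: [-0.5, 1.0, -1.3]
gripper_width: 0.0575
```

Call:
apply_moves([
  {"claw": 0.5, "linear": [0, 0, 0.02], "turn": 0},
  {"claw": 0.5, "linear": [0, 0, 0.04], "turn": 0},
  {"claw": 0.5, "linear": [0, 0, 0.05], "turn": 0},
  {"claw": 0.5, "linear": [0, 0, 0.05], "turn": 0},
])

```text
clock: 14.3
position: [0.5708, 0.2534, 0.071]
eef_rot: [-0.015, 1.0, -0.0, 0.0]
wrist_force: [-0.4, -0.6, -3.1]
gripper_width: 0.057
```

```bash
python3 - <<'E'
from h import *
from go import go
go(.570,.2525,.069,92.1)
w=read_camera('wrist');crop(w,100,60,400,384,2,'pics/w15.png')
t=read_camera('scene');crop(t,120,60,290,200,4,'pics/s15.png')
go(.570,.2525,.069,92.1)
E
```

```text
t 14.3 pos [0.5708 0.2534 0.071 ] yaw 91.7 tilt [ 0. -0. -1.] w 0.057 F [-0.4 -0.6 -3.1]
linear [ 0.02 -0.02  0.05] turn -0.07 mm 2
t 14.4 pos [0.5708 0.2535 0.071 ] yaw 91.7 tilt [ 0.  0. -1.] w 0.0573 F [-0.3 -0.5 -2.4]
linear [ 0.02 -0.02  0.05] turn -0.07 mm 2
```

View pics/w15.png

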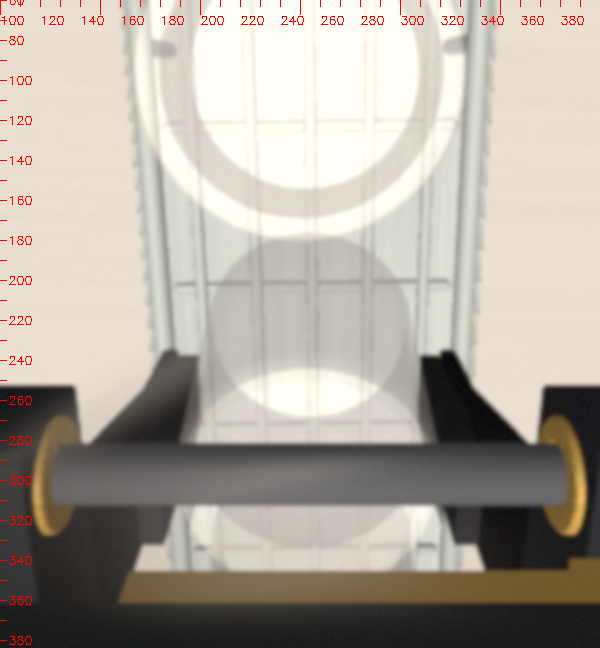

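View pics/s15.png

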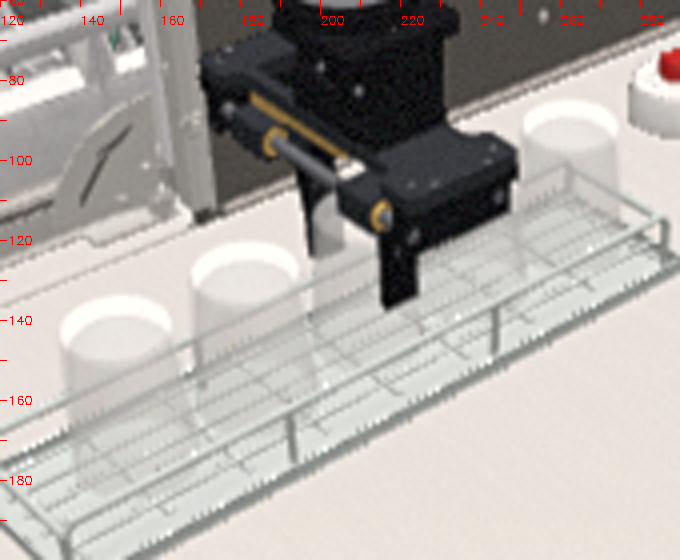

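Call:
apply_moves([
  {"claw": 0.5, "linear": [0, 0, 0.02], "turn": 0},
  {"claw": 0.5, "linear": [0, 0, 0.04], "turn": 0},
  {"claw": 0.5, "linear": [0, 0, 0.06], "turn": 0},
  {"claw": 0.5, "linear": [0, 0, 0.06], "turn": 0},
])

```text
clock: 14.8
position: [0.5709, 0.2535, 0.0692]
eef_rot: [-0.015, 1.0, -0.0, 0.0]
wrist_force: [-2.9, -0.7, 4.4]
gripper_width: 0.0574
```

Contact: the force changed from -2.4 to +4.4 N. I'll ease off, then open gently.

Call:
apply_moves([
  {"claw": 0.5, "linear": [0, 0, -0.02], "turn": 0},
  {"claw": 0.5, "linear": [0, 0, -0.02], "turn": 0},
  {"claw": 0.68, "linear": [0, 0, -0.02], "turn": 0},
  {"claw": 0.75, "linear": [0, 0, -0.02], "turn": 0},
  {"claw": 0.85, "linear": [0, 0, -0.02], "turn": 0},
  {"claw": 0.95, "linear": [0, 0, -0.02], "turn": 0},
  {"claw": 0.95, "linear": [0, 0, -0.02], "turn": 0},
  {"claw": 0.95, "linear": [0, 0, -0.02], "turn": 0},
], squeeze=10)

```text
clock: 15.6
position: [0.5709, 0.2535, 0.0695]
eef_rot: [-0.015, 1.0, 0.0, 0.0]
wrist_force: [-0.5, 0.5, 1.3]
gripper_width: 0.081
```

```bash
python3 - <<'E'
from h import *
from go import go
go(.570,.2525,.2,92.1)
w=read_camera('wrist');crop(w,100,60,400,384,2,'pics/w16.png')
E
```

```text
t 15.6 pos [0.5709 0.2535 0.0695] yaw 91.7 tilt [ 0.  0. -1.] w 0.081 F [-0.5  0.5  1.3]
linear [ 0.02 -0.02 -3.26] turn -0.07 mm 131
```

View pics/w16.png

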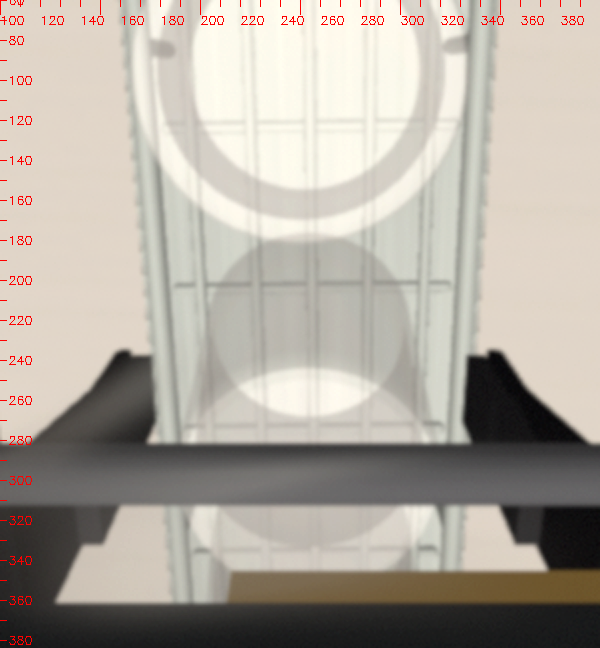

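The fingers are clear on both sides and the glass stands upright and unmoved. Retreating straight up.

Call:
apply_moves([
  {"claw": 0.97, "linear": [0, 0, -0.3], "turn": 0},
  {"claw": 0.97, "linear": [0, 0, -0.8], "turn": 0},
  {"claw": 0.97, "linear": [0, 0, -1.4], "turn": 0},
  {"claw": 0.97, "linear": [0, 0, -2.1], "turn": 0},
  {"claw": 0.97, "linear": [0, 0, -2.8], "turn": 0},
  {"claw": 0.97, "linear": [0, 0, -3.5], "turn": 0},
  {"claw": 0.97, "linear": [0, 0, -4.0], "turn": 0},
  {"claw": 0.97, "linear": [0, 0, -4.2], "turn": 0},
])

```text
clock: 16.45
position: [0.5721, 0.2539, 0.2414]
eef_rot: [-0.015, 1.0, 0.001, 0.003]
wrist_force: [0.2, -0.4, 0.7]
gripper_width: 0.0846
```

Call:
apply_moves([
  {"claw": 0.97, "linear": [0, -0.7, 0], "turn": 0},
  {"claw": 0.97, "linear": [0, -1.6, 0], "turn": 0},
  {"claw": 0.97, "linear": [0, -2.5, 0], "turn": 0},
  {"claw": 0.97, "linear": [0, -3.4, 0], "turn": 0},
  {"claw": 0.97, "linear": [0, -4.3, 0], "turn": 0},
  {"claw": 0.97, "linear": [0, -5.2, 0], "turn": 0},
  {"claw": 0.97, "linear": [0, -5.6, 0], "turn": 0},
  {"claw": 0.97, "linear": [0, -5.6, 0], "turn": 0},
])

```text
clock: 17.25
position: [0.5772, 0.0276, 0.237]
eef_rot: [-0.013, 1.0, -0.0, -0.0]
wrist_force: [0.2, 0.6, 0.0]
gripper_width: 0.0843
```

```bash
python3 - <<'E'
from h import *
from go import go
go(.570,.2525,.2,92.1)
t=read_camera('scene');crop(t,110,70,300,210,4,'pics/s17.png');cv2.imwrite('pics/s17raw.png',t[...,::-1])
t=read_camera('top');crop(t,120,80,270,290,3,'pics/t17.png')
S=cam('scene')
for h,y in ((0,.2525),(.088,.2525)): print(proj(S,[.572,y,.024+h]).round(1))
E
```

```text
t 17.25 pos [0.5772 0.0276 0.237 ] yaw 91.5 tilt [-0.001 -0.    -1.   ] w 0.0843 F [0.2 0.6 0. ]
linear [0.03 5.62 0.92] turn -0.1 mm 228
[212.2 145.9]
[210.4 114.3]
```

View pics/s17.png

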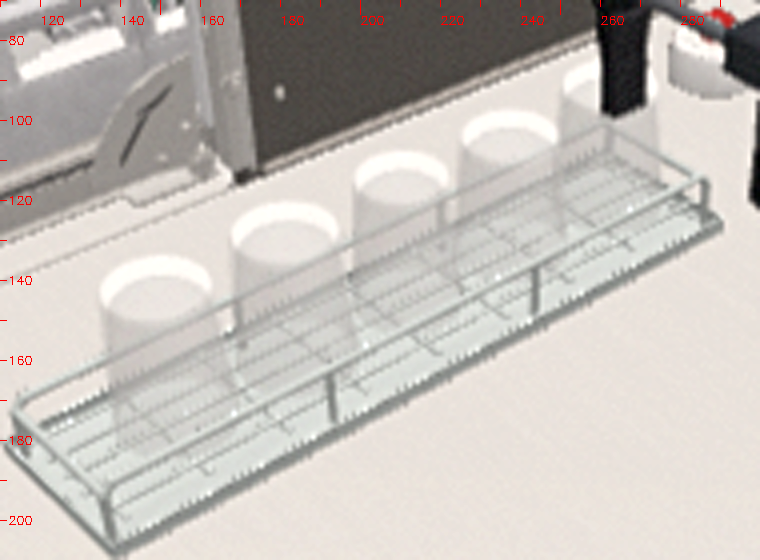

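View pics/t17.png

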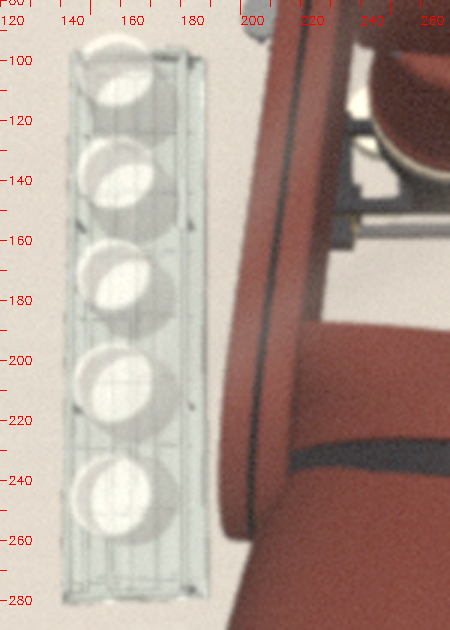

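```bash
python3 - <<'E'
from h import *
from bench import order
a=cv2.imread('pics/scene0.png',0);b=cv2.imread('pics/s17raw.png',0)
for n,(x,y,w,h) in dict(r1=(132,130,36,20),r2=(165,118,32,20),r3=(222,95,30,20)).items():
    print(n,cv2.phaseCorrelate(a[y:y+h,x:x+w].astype(np.float32),b[y:y+h,x:x+w].astype(np.float32)))
print(order.job_done())
E
```

```text
r1 ((0.15604886648437954, -0.05668301650273122), 0.9794732557402717)
r2 ((0.048191141789446945, -0.05393692715203713), 1.008495020493865)
r3 ((-0.00590281578678109, -0.1061804240641635), 0.9855423970023791)
the job is handed in; nothing more can be done
None
```

The fallen tumbler is rinsed and standing mouth down in the gap. I handed the job in at about 17.4 s on the robot's clock.

- **Turning:** The tool could only point down, so I gripped the glass near its base. I swung it over its rim edge on the worktop until it stood mouth down, then re-gripped it centrally.
- **Rinsing:** I pressed it on the spider until the picture showed the full 10 mm of travel. The wrist force read 14.8 N vertically with about 10 N sideways, and I held it there for about half a second.
- **Placing:** I lowered it into the gap until the floor took its weight (about 4 N on the wrist), eased off, opened the fingers and lifted straight up.

**Last checks:**
- The glass stands upright with its top at scene pixel (210.2, 115.0). The gap's middle predicts (210.4, 114.3).
- Row glasses 1 to 3 show image shifts of 0.16 px or less from the start.
- Row glass 4 was partly hidden by a finger in the last scene picture. I judged it only by eye in the top view, where it looks unmoved.
- The arm is clear of everything.

**Disagreements:**
- Two move calls were refused because the rows lacked a turn value; nothing moved.
- Position readings scattered by about 2 mm.
- One triangulation using the top camera gave the spider's height as 26 mm, while the others gave 34 to 36 mm. I used 34 mm.

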